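# Fit the fresh battery pack into the rugged tablet and lock it

### The job

The rugged tablet lies face down in its repair clamp with its battery bay empty. Fit the fresh pack (black, white top with a green band and green square): tongue in under the orange lip against the sprung terminals, tail down flat until it sits fully home in the bay, then slide the orange lock all the way over its tail. Do not force the pack, and leave the swollen old pack (red taped cross) and the other things on the bench where they are.

Things in the scene. Friction and masses are not known exactly. Their poses are not given: they have to be found in the camera images.
- tablet: Rugged tablet, 215 x 130 mm, face down in an aluminium repair clamp (base plate 251 x 166 x 12 mm), all fixed to the bench. Origin at bench level straight below point bay; z up, +x along the bay from the lip to the lock; the lengths below are in this frame. Tablet back at z = 38 mm. Corner bumpers stand 1.5 mm above the back; clamp posts outside the long sides stay below it.
- bay (a point): On the floor of the battery bay, where the pack's origin lies when the pack is home; axes as the tablet's. The floor is at z = 24 mm, 14 mm below the back. The bay is 63 mm wide (y = -31.5 to 31.5), end wall at x = -67 mm, tail wall at x = 63 mm. Over the top 5 mm the side walls bevel outwards by 2.5 mm; the tail wall is straight.
- lip (a point): Middle of the lower edge of the orange lip, at x = -55, z = 35 mm. The lip, 3 mm thick and flush with the back, roofs the bay's end over its full width, from x = -67 to -55 mm, leaving 11 mm of free height above the bay floor. It opens towards +x.
- contacts (a point): Middle of the front face of the sprung terminals under the lip (block 40 mm wide, 1 to 7.5 mm above the floor), unpressed at x = -59 mm. They push the pack towards +x: 1.5 N at first, 1.5 N more per mm, 10.5 N at the stop after 6 mm. With the tongue on the unpressed terminals the pack is 4 mm too long to come down past the tail wall: push it in 4 to 6 mm, then lower the tail.
- pack: The fresh battery pack, 126 x 60 x 32 mm, 0.24 to 0.38 kg, black, white top with a green band (tongue end) and a green square (tail end). Origin: centre of the underside; z up, +x from tongue to tail. Main block x = -47 to 49, y = -30 to 30, z = 0 to 32 mm: take it by its sides, 60 mm wide. Home in the bay its top stands 18 mm proud of the tablet's back, so the fingers clear the back.
- tongue (a point): Middle of the lower edge of the fresh pack's tongue tip, at x = -63 mm in the pack's frame. The tongue reaches from there to x = -47 mm, is 50 mm wide and 7 mm thick (5 mm for its last 5 mm), flush with the underside. With the pack tilted 10 to 18 degrees, tongue down, it goes in under the lip.
- tail (a point): Middle of the lower edge of the fresh pack's tail end, at x = 63 mm in the pack's frame. The tail flange, x = 49 to 63 mm, is 54 mm wide and 12 mm thick, flush with the underside. When the pack is home the terminals hold the tail against the tail wall with 7.5 N, so that a tail left a little high stays high: press it down on the floor.
- lock (a joint): Position of the slide lock on the tablet's back behind the bay's tail wall, in m: 0 fully open (bay clear), 0.012 fully home (bolt 9 mm over the pack's tail flange). It slides along the tablet's -x, towards the bay, with about 2 N of friction, stays where it is left, and cannot pass if the pack's tail is not down.
- lock_ridge (a point): Centre of the far (+x) face of the lock's orange upright ridge, 51 mm above the bench, moving with the lock: the ridge is 50 mm wide (along the tablet's y), 10 mm thick (it lies on the -x side of this point) and 15 mm high (z = 42.5 to 58 mm), standing on the lock's 4.5 mm plate, which reaches 9 mm behind this face. Push here towards the tablet's -x.
- old_pack: The old, swollen pack with the same outline as the fresh one (126 x 60 x 32 mm), grey with a beige top bearing a red taped cross. Origin: centre of the underside. Leave it.
- phone: Phone with a cracked screen, 72 x 150 x 9 mm, lying flat; origin: centre of the underside. Leave it.
- tape_roll: Roll of amber tape, 96 mm across, 20 mm high, lying flat; origin: centre of the underside. Leave it.
- driver: Screwdriver with a red handle, about 170 mm long, lying down, near the robot. Leave it.
- cleaner: Small white bottle with a blue cap, 42 mm across, 95 mm high, upright; origin: centre of the underside. Leave it.
- tweezers: Steel tweezers, 130 mm long, lying down, near the robot. Leave them.
Mind the look-alikes: they are no part of the job. What is shaped like the pack but turquoise is not meant.

How it is judged:
By the outcome, as a careful person would: the job done as asked, in the order asked, and still so for the second after the job is handed in, with the robot touching nothing.
It also fails if it takes over 58 s, if anything falls off the work surface, if the arm or the gripper's body presses on something with over 40 N, if the wrist force passes 120 N, or if a joint passes its speed limit or range.

### The arm

A 6-joint arm with a two-finger parallel gripper is mounted at the origin on the work surface. World frame = base frame: x ahead of the robot, y to its left, z up, the work surface at z = 0. Lengths are in m, angles in degrees, forces in N, time in s.
With the tool pointing down it reaches from about 0.25 to 0.725 m from the base axis. Payload 9.7 kg.
Tool frame: the origin (TCP) lies at the very end of the fingers, on their centre line; the grasp point (between the pads) lies 19 mm behind it (bot.grip_point_offset is the distance from the TCP to the grasp point, in m); y points along the fingers, x is the direction in which the jaws open and shut, and the axes are right-handed (so a half turn about y gives the same grasp; the last joint's range is limited). The gripper opens to 85 mm and grips with 20 to 120 N. Pads are 22 mm wide; open, the fingers measure 114 mm over their backs; the gripper's body (76 mm by 85 mm) begins 54 mm behind the grasp point. The pads swing forward as they close: fully open they stand 13 mm farther back than shut.
Start: joints at [0, 4.979, 10.078, 95.1, 0, 90], TCP at [0.55, -0, 0.231] pointing down, gripper open.
Joint ranges: [-179.16, 179.16], [-48.56, 103.87], [-65.8, 70.77], [-126.05, 130.52], [-82.76, 87.17], [-180, 180]. Speed limits (degrees/s): [127.2, 127.2, 147.25, 180, 180, 180].

### API

Orientations are given as [roll, pitch, yaw] about the fixed x, y, z axes, in that order (R = Rz(yaw) Ry(pitch) Rx(roll)).
In Python, from workcell import bot gives the robot as it stands.
- The arm moves only by the shell command python3 -m inch 'ROWS' [FORCE]. ROWS is JSON, a list of rows, each a list of 3 entries, a list of its own where there are three numbers: the shift along the tool's x, y, z in mm, then the turn, a rotation vector about the tool's x, y, z in rad, then the finger opening in mm, from 0 to 85.4. In form: [[[x, y, z], [ax, ay, az], grip], ...]. A call has 1 to 20 rows; each row is the pose to reach, as a shift and turn from the pose measured when the call began, along the tool's axes at that moment; what a row does not reach only later rows make up. A row lasts 1/10 s, in which the tool goes at most 50 mm and 8.59 degrees, less where a joint would pass 70% of its speed; a pose out of reach is approached as far as the arm can. A call with a gripper value outside its range is refused whole. The fingers move at their own pace and stop on an object; FORCE is the grip in N (left out, the last holds). Time passes only in rows, so rows that repeat a pose let the fingers close. It gives the time, the measured TCP pose, the force and the opening at its end, in the units of the state.
- bot.get_obs(): the state, without advancing time (a new reading comes with each control period).
- bot.camera(name): name is "scene" or "side" or "wrist"; returns a dict with "frame" (480x640x3 uint8, red, green, blue), "mtx" (3x3 intrinsics, pixels), "origin" and "orientation" of the camera in the world. Camera axes: x right, y down, z forward; pixel columns grow to the right and rows downward; lengths in m; the calibration is good to about 2 mm. A picture is of the moment at which its call begins. There is no depth.
- bot.job_done(): hands the job in, once; it reports no verdict.
Trained networks look in a picture, given as the dict that the camera call returned (one of the last four; its "shot" number tells which), for a name from the list of things; names that differ only in an ending like _2 or _b are one class to them, and where a whole thing is asked for, a point or a joint stands for the part that bears it (a point fixed in the world has none). Each returns a list of dicts, best first, with "confidence" (0 to 1); they miss things now and then, are a little off and sometimes report something else, mostly with a low value. They report only what shows in the picture. A call takes as long as a camera call. They do not tell look-alikes from the thing itself.
- bot.search_frame(picture, name): "box" ([left, top, right, bottom] in pixels, round what is visible of it).
- bot.cut_out(picture, name): "region" (480x640 bool, what is visible of it) and "box" ([left, top, right, bottom] in pixels, round what is visible of it).
The state is a dict: "time": time; "q": joint angles; "qd": joint speeds; "joint_efforts": joint torques, N m; "ee_pos": TCP position; "tcp_rot": TCP orientation; "wrist_force": force on the tool from outside, world axes, zero at the start; "torque": the same for the moment, N m; "opening": finger opening in m.
Only numpy, scipy, OpenCV 4.12 (cv2) and the standard library are available. Lean on these libraries where they do the work, as an engineer would, in place of code of your own. Each camera call takes 0.05 s, during which the arm holds its last target. There are 200 camera calls.

## Working session

There is one attempt and no reset: what is moved stays moved. The work goes in short steps, Python scripts to look and compute and a shell command to move; the robot and the scene stay as the last step left them, time stands still between calls to the robot, and variables do not carry over. Pictures are saved under pics/ and viewed, about 8 in all and at most 12, crops included, and the job is handed in when it is done.

```bash
ls; mkdir -p pics
python3 - <<'E'
from workcell import bot
import cv2,numpy as np
o=bot.get_obs();print({k:np.round(v,3).tolist() for k,v in o.items()})
for n in ["scene","side"]:
    p=bot.camera(n);cv2.imwrite(f"pics/{n}0.png",p["frame"][:,:,::-1])
    print(n,p["origin"],p["orientation"],p["mtx"])
    for t in ["tablet","pack","lock","old_pack","lip"]:
        print(t,[(np.round(d["box"]).tolist(),round(d["confidence"],2)) for d in bot.search_frame(p,t)[:4]])
E
```

```text
pics
{'time': 0.0, 'q': [-0.001, 5.012, 10.034, 95.099, -0.001, 89.999], 'qd': [0.001, 0.148, -0.053, 0.031, -0.0, 0.04], 'joint_efforts': [0.001, -52.039, 46.48, 0.016, 0.0, -0.0], 'ee_pos': [0.55, -0.0, 0.231], 'tcp_rot': [-90.001, 0.076, 0.001], 'wrist_force': [-0.692, 0.399, 0.612], 'torque': [-0.021, 0.024, 0.02], 'opening': 0.086}
scene [0.81076716 0.5836734  1.04379911] [-147.98136778   -0.7805276   153.60745432] [[488.65071009   0.         316.10090204]
 [  0.         488.65071009 225.53441811]
 [  0.           0.           1.        ]]
tablet [([225.0, 182.0, 340.0, 275.0], 0.91)]
pack [([330.0, 94.0, 354.0, 134.0], 0.88), ([256.0, 116.0, 279.0, 142.0], 0.81)]
lock [([244.0, 218.0, 268.0, 243.0], 0.83), ([254.0, 114.0, 281.0, 142.0], 0.3)]
old_pack [([363.0, 303.0, 417.0, 343.0], 0.91)]
lip [([222.0, 182.0, 342.0, 274.0], 0.93), ([257.0, 117.0, 280.0, 145.0], 0.45)]
side [-0.11449497 -0.80598068  0.71269299] [-1.22147196e+02 -1.03961965e-01 -3.50943272e+01] [[587.4455578    0.         317.18508871]
 [  0.         587.4455578  247.98106171]
 [  0.           0.           1.        ]]
tablet [([308.0, 230.0, 443.0, 311.0], 0.82), ([208.0, 252.0, 278.0, 280.0], 0.54), ([401.0, 337.0, 467.0, 404.0], 0.5)]
pack [([311.0, 379.0, 363.0, 450.0], 0.65), ([400.0, 343.0, 466.0, 401.0], 0.61)]
lock [([387.0, 229.0, 417.0, 252.0], 0.52), ([308.0, 227.0, 443.0, 311.0], 0.31)]
old_pack [([229.0, 204.0, 281.0, 233.0], 0.97)]
lip [([401.0, 337.0, 468.0, 405.0], 0.7), ([305.0, 231.0, 446.0, 311.0], 0.62)]
```

Run:
```python
import cv2
a=cv2.imread("pics/scene0.png")[60:360,200:440];b=cv2.imread("pics/side0.png")[180:480,190:490]
cv2.imwrite("pics/s1.png",cv2.resize(a,None,fx=2.0*1,fy=2,interpolation=2)) 
import numpy as np
a2=cv2.resize(a,(480*1,600));b2=cv2.resize(b,(320,320))
cv2.imwrite("pics/s1.png",cv2.resize(a,(480,600)))
c=np.zeros((600,800,3),np.uint8);c[:,:480]=cv2.resize(a,(480,600));c[:320,480:]=b2;cv2.imwrite("pics/c.png",c)
```

```text
(no output)
```

View pics/c.png

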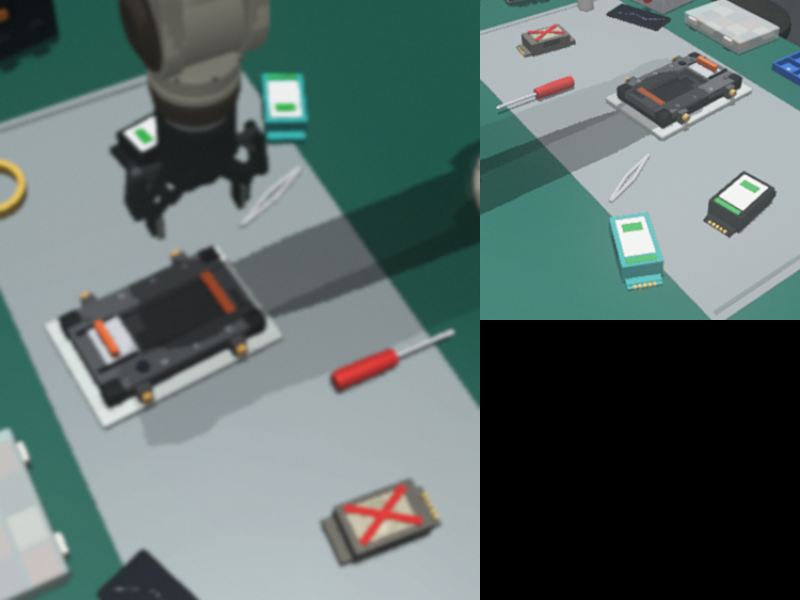

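View pics/side0.png

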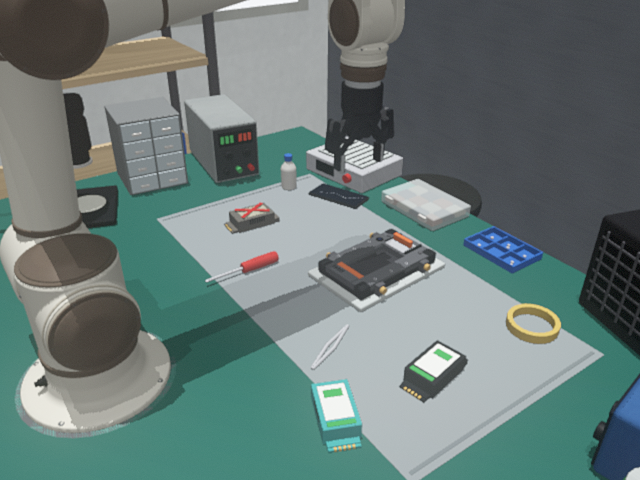

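The side view shows the fresh black pack at (435,370) and the turquoise look-alike at (337,412). The tablet is at (377,268), with the lip at (350,270) and the lock at (402,240). Next I'll get rough positions.

```bash
cat > h.py <<'E'
import numpy as np,cv2
from scipy.spatial.transform import Rotation as R
from workcell import bot
def rot(e): return R.from_euler("xyz",e,degrees=True).as_matrix()
def ray(p,uv,z):
    d=rot(p["orientation"])@np.linalg.inv(p["mtx"])@np.array([uv[0],uv[1],1.]); o=np.array(p["origin"])
    return o+d*(z-o[2])/d[2]
def proj(p,X):
    c=(np.atleast_2d(X)-np.array(p["origin"]))@rot(p["orientation"]); q=c@np.array(p["mtx"]).T
    return q[:,:2]/q[:,2:]
def tool(pos,Rm):
    "shift mm and rotvec in current tool axes to reach pos, Rm"
    o=bot.get_obs();R0=rot(o["tcp_rot"])
    return np.round(R0.T@(np.array(pos)-o["ee_pos"])*1000,1),np.round(R.from_matrix(R0.T@Rm).as_rotvec(),4)
def down(yaw):
    "tool y down, jaw x-axis along world yaw (deg)"
    a=np.radians(yaw);x=np.array([np.cos(a),np.sin(a),0]);y=np.array([0,0,-1.]);return np.c_[x,y,np.cross(x,y)]
E
python3 - <<'E'
from h import *
s=bot.camera("side");w=bot.camera("wrist");c=bot.camera("scene")
for uv,z in [((435,365),.032),((424,378),.032),((445,352),.032),((350,270),.038),((402,238),.05),((373,268),.038),((330,345),0)]:
    print(uv,ray(s,uv,z).round(3))
for uv,z in [((282,228),.038),((308,205),.038),((253,229),.05),((270,127),.032)]: print("sc",uv,ray(c,uv,z).round(3))
o=bot.get_obs();print(rot(o["tcp_rot"]).round(2),w["origin"],rot(w["orientation"]).round(2),w["mtx"][0])
for n,t in [(.0,"")]: pass
E
```

```text
(435, 365) [ 0.46  -0.33   0.032]
(424, 378) [ 0.424 -0.341  0.032]
(445, 352) [ 0.496 -0.317  0.032]
(350, 270) [ 0.51  -0.036  0.038]
(402, 238) [ 0.668 -0.016  0.05 ]
(373, 268) [ 0.553 -0.057  0.038]
(330, 345) [ 0.368 -0.161  0.   ]
sc (282, 228) [ 0.596 -0.003  0.038]
sc (308, 205) [ 0.51  -0.037  0.038]
sc (253, 229) [ 0.662 -0.024  0.05 ]
sc (270, 127) [ 0.489 -0.324  0.032]
[[ 1.  0.  0.]
 [-0.  0.  1.]
 [ 0. -1.  0.]] [0.55034526 0.06824646 0.37379593] [[ 1.   -0.   -0.  ]
 [-0.   -0.96 -0.27]
 [ 0.    0.27 -0.96]] [423.66367185   0.         319.54435069]
```

Run:
```python
from h import *
w=bot.camera("wrist");cv2.imwrite("pics/w0.png",w["frame"][:,:,::-1]);import pickle;pickle.dump(w,open("w0.pkl","wb"))
for t in ["lip","lock","tablet"]:
    for d in bot.cut_out(w,t)[:2]: print(t,d["box"],d["confidence"],d["region"].sum())
```

```text
lip [210.3, 128.1, 510.6, 340.8] 0.58 52045
lock [424.7, 207.4, 475.1, 274.8] 0.7 3417
tablet [209.4, 128.9, 506.7, 338.1] 0.76 51483
```

View pics/w0.png

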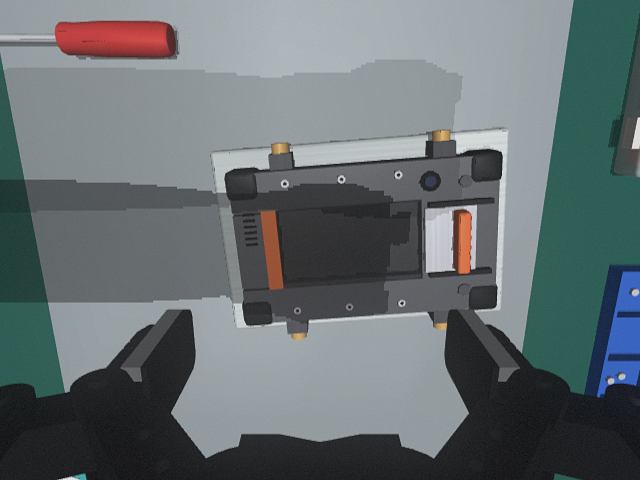

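The wrist view shows the tablet squarely. The orange lip spans (260–283, 210–290), the bay tail edge is near u=421, and the lock ridge is at (462,241). I'll measure these precisely.

Run:
```python
from h import *
import pickle
w=pickle.load(open("w0.pkl","rb"))
h=cv2.cvtColor(w["frame"],cv2.COLOR_RGB2HSV)
m=((h[...,0]<14)&(h[...,1]>130)&(h[...,2]>80)).astype(np.uint8)
for nm,(x0,x1),z in [("lip",(250,300),.038),("ridge",(440,485),.058)]:
    k=np.zeros_like(m);k[195:300,x0:x1]=m[195:300,x0:x1]
    q=cv2.boxPoints(cv2.minAreaRect(max(cv2.findContours(k,0,2)[0],key=cv2.contourArea)))
    P=np.array([ray(w,p,z) for p in q]);print(nm,q.round(1).tolist(),P.round(4)[:,:2].tolist(),"c",P.mean(0).round(4),"sides",[round(float(np.linalg.norm(P[i]-P[i-1])),4) for i in range(4)])
    # end: edges yaw
    for i in range(2): d=P[i+1]-P[i];print("  yaw",np.degrees(np.arctan2(d[1],d[0])).round(2))
# plate corners
g=w["frame"].astype(int)
for a in [(212,152),(508,128),(236,327),(501,309)]: print("plate",a,ray(w,a,.012).round(4)[:2])
for a in [(421,200),(425,277)]: print("tail",a,ray(w,a,.038).round(4)[:2])
```

```text
lip [[260.1000061035156, 211.8000030517578], [274.79998779296875, 210.10000610351562], [283.3999938964844, 287.79998779296875], [268.70001220703125, 289.5]] [[0.5023, -0.0029], [0.5142, -0.0015], [0.5195, -0.0689], [0.5069, -0.0704]] c [ 0.5107 -0.0359  0.038 ] sides [0.0677, 0.012, 0.0676, 0.0127]
  yaw 6.37
  yaw -85.49
ridge [[454.0, 210.0], [471.0, 210.0], [471.0, 273.0], [454.0, 273.0]] [[0.6524, 0.0026], [0.6653, 0.0025], [0.6703, -0.0483], [0.6568, -0.0483]] c [ 0.6612 -0.0229  0.058 ] sides [0.051, 0.0129, 0.0511, 0.0135]
  yaw -0.07
  yaw -84.46
plate (212, 152) [0.4603 0.0427]
plate (508, 128) [0.7059 0.0619]
plate (236, 327) [ 0.4715 -0.1191]
plate (501, 309) [ 0.7191 -0.1009]
tail (421, 200) [0.6317 0.0066]
tail (425, 277) [ 0.6393 -0.0592]
```

Bay origin ≈ (0.572, -0.0313), yaw ≈ 4.4°. The lip, tail wall and plate centre line all agree on this. Next is a viewing pose over the pack.

Run:
```python
from h import *
print(tool([.49,-.32,.231],down(-72)))
```

```text
(array([-6.0e+01,  3.0e-01, -3.2e+02]), array([0.    , 1.2567, 0.    ]))
```

```bash
python3 -m inch '[[[-8,0,-40],[0,0.14,0],85],[[-15,0,-80],[0,0.28,0],85],[[-23,0,-120],[0,0.42,0],85],[[-30,0,-160],[0,0.56,0],85],[[-38,0,-200],[0,0.7,0],85],[[-45,0,-240],[0,0.84,0],85],[[-53,0,-280],[0,0.98,0],85],[[-60,0,-320],[0,1.12,0],85],[[-60,0,-320],[0,1.257,0],85],[[-60,0,-320],[0,1.257,0],85],[[-60,0,-320],[0,1.257,0],85]]'
python3 - <<'E'
from h import *
print(bot.get_obs()["q"])
w=bot.camera("wrist");cv2.imwrite("pics/w1.png",w["frame"][:,:,::-1]);import pickle;pickle.dump(w,open("w1.pkl","wb"))
for d in bot.cut_out(w,"pack")[:2]: print(d["box"],d["confidence"],d["region"].sum())
E
```

```text
time: 2.05
ee_pos: [0.49, -0.3197, 0.2313]
tcp_rot: [-90.0, 0.0, -71.8]
wrist_force: [0.4, 0.5, -0.6]
opening: 0.0852
[-3.31260065e+01  9.92671274e+00  1.55511812e+01  9.56313989e+01
  6.64530748e-03  1.28656260e+02]
[273.5, 152.7, 358.3, 295.0] 0.95 9498
[175.7, 341.2, 299.7, 446.2] 0.86 7050
```

View pics/w1.png

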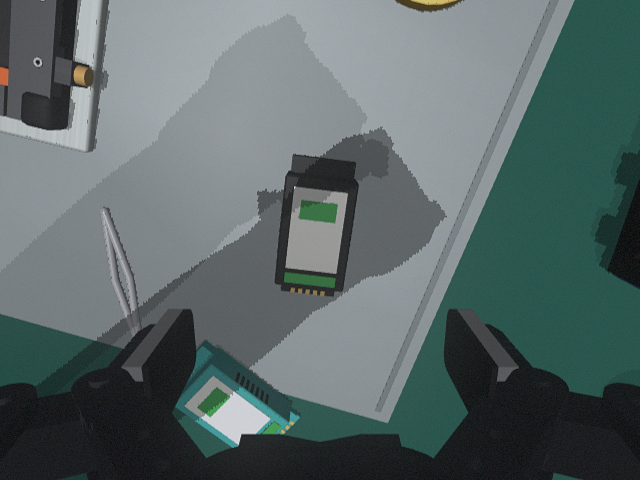

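The pack is centred near (317,235), with the tongue contacts at the bottom (308,292) and the tail at the top (323,165). I'll grasp from the other half-turn (jaw yaw ≈ +107), which keeps joint 6 away from its limit.

Run:
```python
from h import *
import pickle
w=pickle.load(open("w1.pkl","rb"))
f=w["frame"].astype(int);h=cv2.cvtColor(w["frame"],cv2.COLOR_RGB2HSV)
sub=np.zeros(f.shape[:2],bool);sub[150:300,270:362]=1
dark=(f.max(2)<75)&sub
lab=sub&((f.min(2)>110)|((h[...,0]>50)&(h[...,0]<75)&(h[...,1]>120)))
inside=np.zeros_like(lab);inside[182:292,280:352]=1
def show(nm,m,z):
    c=max(cv2.findContours(m.astype(np.uint8),0,2)[0],key=cv2.contourArea)
    q=cv2.boxPoints(cv2.minAreaRect(c));P=np.array([ray(w,p,z) for p in q])
    print(nm,q.round(1).tolist(),P[:,:2].round(4).tolist(),P.mean(0).round(4),[(round(float(np.linalg.norm(P[i]-P[i-1]))*1000,1),np.degrees(np.arctan2(*(P[i]-P[i-1])[1::-1])).round(1)) for i in range(2)])
show("label",lab&inside,.032)
# bench-contact: tail flange top edge line & tongue tip: rows
d=cv2.resize(w["frame"][140:310,255:375,::-1],None,fx=5*.7,fy=3.5,interpolation=cv2.INTER_CUBIC);cv2.imwrite("pics/w1c.png",d)
```

```text
label [[283.70001220703125, 267.1000061035156], [294.0, 185.89999389648438], [347.3999938964844, 192.6999969482422], [337.1000061035156, 273.8999938964844]] [[0.4325, -0.3078], [0.5016, -0.2956], [0.5098, -0.3385], [0.4408, -0.3531]] [ 0.4712 -0.3237  0.032 ] [(46.1, np.float64(100.4)), (70.2, np.float64(10.0))]
```

View pics/w1c.png

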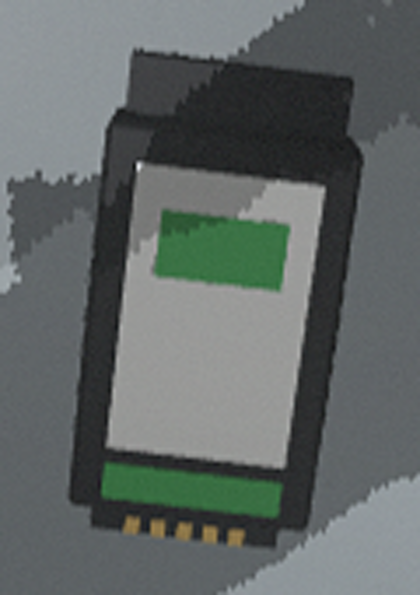

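Run:
```python
from h import *
import pickle
from scipy.optimize import least_squares
w=pickle.load(open("w1.pkl","rb"))
C=lambda *p:np.array(p)/3.5+[255,140]-[.35,.35]
# sym pairs: left is +y? tool x = -y side; image right = tool x = yaw -72 = pack -y -> left=+y
M=np.array([[49,30,32],[49,-30,32],[-47,30,32],[-47,-30,32],[63,27,12],[63,-27,12]])/1000
U=np.array([C(107,112),C(364,146),C(69,505),C(307,532),C(133,49),C(354,77)])
def pr(p):
    a=p[2];Rz=np.array([[np.cos(a),-np.sin(a),0],[np.sin(a),np.cos(a),0],[0,0,1]])
    return proj(w,M@Rz.T+[p[0],p[1],0])
r=least_squares(lambda p:(pr(p)-U).ravel(),[.46,-.33,.2],x_scale=[.01,.01,.1],loss="soft_l1")
x,y,a=r.x;print(r.x.round(4),np.degrees(a),(pr(r.x)-U).round(1).tolist())
L=[ray(w,C(*p),.032) for p in [(137,162),(326,183),(102,500),(280,515)]]
m1=(L[0]+L[1])/2;m2=(L[2]+L[3])/2;d=m1-m2;print("label axis yaw",np.degrees(np.arctan2(d[1],d[0])))
n=np.array([-np.sin(a),np.cos(a)]);print("offset of label centre from axis mm",[(n@(m[:2]-[x,y])*1000).round(2) for m in (m1,m2)])
```

```text
[ 0.4673 -0.3245  0.1935] 11.084655397116677 [[-0.1, 0.8], [0.5, 0.3], [-0.5, -0.4], [0.4, -0.2], [-0.4, -0.2], [0.1, -0.2]]
label axis yaw 11.328910137116255
offset of label centre from axis mm [np.float64(-0.08), np.float64(-0.43)]
```

```bash
python3 - <<'E'
from h import *
print(tool([.4683,-.3243,.09],down(101.1)))
E
python3 -m inch '[[[0,0,0],[0,-0.15,0],85],[[0,0,0],[0,-0.3,0],85],[[0,0,0],[0,-0.45,0],85],[[0,0,0],[0,-0.6,0],85],[[0,0,0],[0,-0.75,0],85],[[0,0,0],[0,-0.9,0],85],[[0,0,0],[0,-1.05,0],85],[[0,0,0],[0,-1.2,0],85],[[0,0,0],[0,-1.35,0],85],[[0,0,0],[0,-1.5,0],85],[[0,0,0],[0,-1.65,0],85],[[0,0,0],[0,-1.8,0],85],[[0,0,0],[0,-1.95,0],85],[[0,0,0],[0,-2.1,0],85],[[0,0,0],[0,-2.25,0],85],[[0,0,0],[0,-2.4,0],85],[[0,0,0],[0,-2.55,0],85],[[0,0,0],[0,-2.7,0],85],[[0,0,0],[0,-2.85,0],85],[[0,0,0],[0,-3.02,0],85]]'
python3 - <<'E'
from h import *
print(bot.get_obs()["q"].round(1),tool([.4683,-.3243,.013],down(101.1)))
E
```

```text
(array([ -2.1, 141.5, -22.4]), array([ 1.0000e-04, -3.0174e+00,  3.0000e-04]))
time: 4.15
ee_pos: [0.4906, -0.3184, 0.2317]
tcp_rot: [-90.0, 0.0, 100.4]
wrist_force: [-0.2, 0.6, -0.5]
opening: 0.0852
[-33.    9.9  15.5  95.6   0.  -43.4] (array([ -1.7, 218.7,  23.1]), array([ 0.0005, -0.0115, -0.0003]))
```

```bash
python3 -m inch '[[[-1.7,40,23],[0,-0.0115,0],85],[[-1.7,80,23],[0,-0.0115,0],85],[[-1.7,120,23],[0,-0.0115,0],85],[[-1.7,150,23],[0,-0.0115,0],85],[[-1.7,170,23],[0,-0.0115,0],85],[[-1.7,190,23],[0,-0.0115,0],85],[[-1.7,205,23],[0,-0.0115,0],85],[[-1.7,218.5,23],[0,-0.0115,0],85],[[-1.7,218.5,23],[0,-0.0115,0],85],[[-1.7,218.5,23],[0,-0.0115,0],85],[[-1.7,218.5,23],[0,-0.0115,0],85]]'
python3 - <<'E'
from h import *
print(tool([.4683,-.3243,.013],down(101.1)))
w=bot.camera("wrist");cv2.imwrite("pics/w2.png",w["frame"][:,:,::-1])
E
```

```text
time: 5.25
ee_pos: [0.469, -0.3246, 0.0143]
tcp_rot: [-90.1, 0.1, 101.1]
wrist_force: [-0.1, 0.2, 0.2]
opening: 0.0854
(array([0.4, 1.3, 0.6]), array([ 0.0016,  0.0003, -0.0015]))
```

View pics/w2.png

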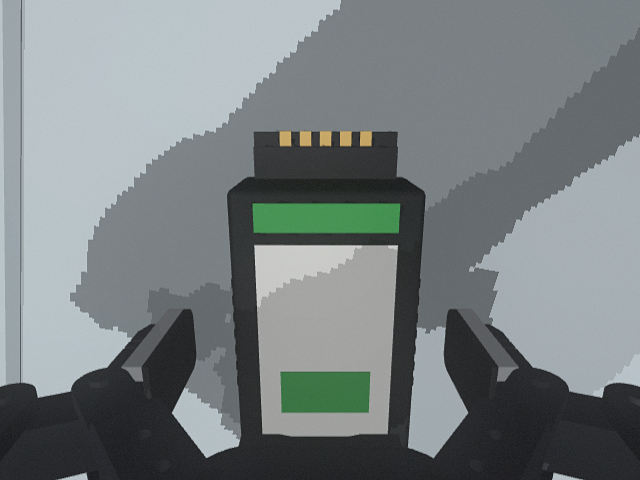

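The pack sits between the fingers and is aligned, so I'll close.

```bash
python3 -m inch '[[[1.5,1,0],[0,0,0],70],[[1.5,1,0],[0,0,0],62],[[1.5,1,0],[0,0,0],55],[[1.5,1,0],[0,0,0],50],[[1.5,1,0],[0,0,0],50],[[1.5,1,0],[0,0,0],50],[[1.5,1,0],[0,0,0],50]]' 60
python3 - <<'E'
from h import *
w=bot.camera("wrist");cv2.imwrite("pics/w3.png",w["frame"][:,:,::-1])
import pickle;pickle.dump(w,open("w3.pkl","wb"))
E
```

```text
time: 6.0
ee_pos: [0.469, -0.3233, 0.0142]
tcp_rot: [-90.1, 0.1, 101.1]
wrist_force: [-1.0, 0.0, 5.1]
opening: 0.0584
```

View pics/w3.png

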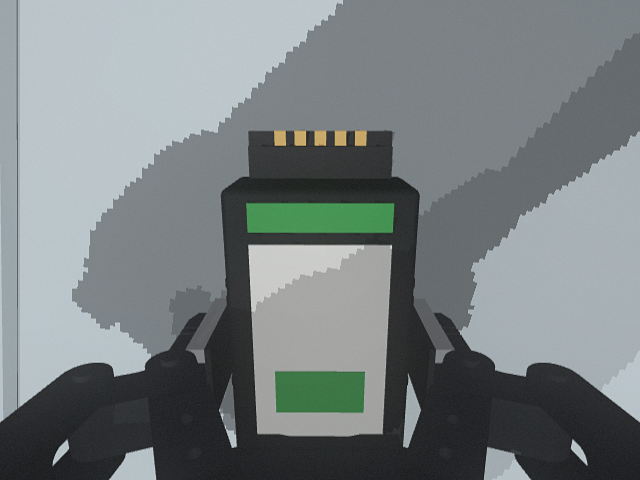

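It is gripped at 58.4 mm opening. I'll refine the grip position along the pack and plan the insertion.

```bash
cat >> h.py <<'E'
B=np.array([.572,-.0313,.024]);YAW=4.4
T0=np.array([[0,0,-1],[1,0,0],[0,-1,0.]])
G=[.0019,0,.0142]
def goal(tipx,tipz,th,ty=0,G=None):
    "TCP pose with tongue tip lower edge at bay (tipx,ty,tipz) mm, tilt th deg"
    g=np.array(G if G is not None else globals()["G"])
    Rp=rot([0,-th,YAW]);tip=B+rot([0,0,YAW])@np.array([tipx,ty,tipz])/1000
    return tip+Rp@(g-np.array([-.063,0,0])),Rp@T0
def packpose():
    "tip in bay frame (mm), tilt, yaw err from measured TCP"
    o=bot.get_obs();Rp=rot(o["tcp_rot"])@T0.T;tip=np.array(o["ee_pos"])+Rp@(np.array([-.063,0,0])-np.array(G))
    Rb=rot([0,0,YAW]);e=Rb.T@Rp
    return (Rb.T@(tip-B)*1000).round(1),np.degrees(np.arctan2(e[2,0],e[0,0])).round(2),np.degrees(np.arctan2(e[1,0],e[0,0])).round(2),"F bay",(Rb.T@o["wrist_force"]).round(1),"t",round(o["time"],2)
E
python3 - <<'E'
from h import *
import pickle
w=pickle.load(open("w3.pkl","rb"));o=bot.get_obs();Rp=rot(o["tcp_rot"])@T0.T
for nm,uv,z in [("tip top",(320,131),.005),("step",(320,147),.007),("block front",(320,178),.032),("band L",(246,218),.032),("band R",(394,218),.032)]:
    P=ray(w,uv,z);print(nm,((P-o["ee_pos"])@Rp*1000).round(1))
print("lift",tool([.469,-.3233,.16],down(101.1)))
print("hover",tool(*goal(-45,75,14)))
E
```

```text
tip top [-65.8  -1.2  -9. ]
step [-60.5  -1.2  -7.1]
block front [-53.1  -1.2  17.9]
band L [-41.1 -23.5  17.8]
band R [-41.1  21.1  17.9]
lift (array([  -0.3, -145.8,   -0.4]), array([ 0.0025,  0.0002, -0.0023]))
hover (array([ 264.8, -114.4, -172.1]), array([-0.2414,  0.1168,  0.0122]))
```

```bash
sed -i 's/^G=.*/G=[.0023,.0012,.0142]/' h.py; python3 -m inch '[[[0,-15,0],[0,0,0],50],[[0,-40,0],[0,0,0],50],[[0,-75,0],[0,0,0],50],[[35,-110,-22],[-0.03,0.015,0],50],[[70,-125,-45],[-0.06,0.03,0],50],[[105,-125,-68],[-0.1,0.045,0.01],50],[[140,-125,-91],[-0.13,0.06,0.01],50],[[175,-125,-114],[-0.16,0.075,0.01],50],[[210,-122,-137],[-0.2,0.09,0.01],50],[[245,-118,-160],[-0.23,0.11,0.012],50],[[265,-114,-172],[-0.2414,0.1168,0.012],50],[[265,-114,-172],[-0.2414,0.1168,0.012],50],[[265,-114,-172],[-0.2414,0.1168,0.012],50],[[265,-114,-172],[-0.2414,0.1168,0.012],50]]'
python3 - <<'E'
from h import *
print(packpose(),bot.get_obs()["q"].round(1))
w=bot.camera("wrist");cv2.imwrite("pics/w4.png",w["frame"][:,:,::-1])
import pickle;pickle.dump(w,open("w4.pkl","wb"))
print("hover",tool(*goal(-50,20,14)))
E
```

```text
time: 7.45
ee_pos: [0.5862, -0.0306, 0.1284]
tcp_rot: [-104.0, 0.0, 94.4]
wrist_force: [0.5, 0.4, -3.7]
opening: 0.0584
(array([-45.7,  -1.6,  74.9]), np.float64(13.99), np.float64(-0.03), 'F bay', array([ 0.6,  0.4, -3.7]), 't', 7.45) [ -4.   -4.7 -12.4  68.5   2.   -8.1]
hover (array([ 1.8, 52.2, 17.5]), array([-0.0001, -0.0009, -0.0002]))
```

View pics/w4.png

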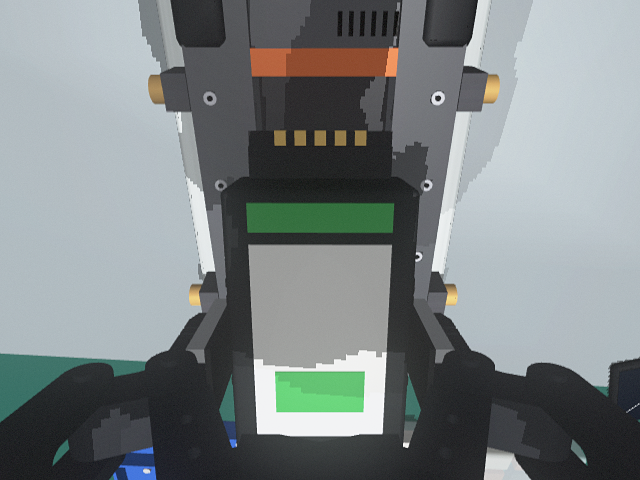

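The pack hangs 14° tongue-down above the bay without slip (the tongue tip is still at row 131). The lip is at rows 48–77, columns 251–398. I'll check it against the bay frame from this view.

Run:
```python
from h import *
import pickle
w=pickle.load(open("w4.pkl","rb"))
h=cv2.cvtColor(w["frame"],cv2.COLOR_RGB2HSV);m=((h[...,0]<14)&(h[...,1]>120)&(h[...,2]>70));m[100:]=0;m[:,:240]=0;m[:,410:]=0
Rb=rot([0,0,YAW])
for r in (50,55,60,65,70,74):
    c=np.flatnonzero(m[r]);print(r,c[0],c[-1],[(Rb.T@(ray(w,(u,r),.038)-B)*1000).round(1)[:2].tolist() for u in (c[0],c[-1]+1)])
for u in (260,300,325,350,390):
    c=np.flatnonzero(m[:,u]);print(u,c[0],c[-1],[(Rb.T@(ray(w,(u,r),.038)-B)*1000).round(1)[:2].tolist() for r in (c[0],c[-1]+1)])
# bezel screws symmetric? tongue tip in bay frame by image at predicted pose
o=bot.get_obs();Rp=rot(o["tcp_rot"])@T0.T
X=lambda p:np.array(o["ee_pos"])+Rp@(np.array(p)/1000-G)
print("pred tongue top corners px",proj(w,[X([-63,25,5]),X([-63,-25,5]),X([-58,25,7]),X([-58,-25,7])]).round(1).tolist())
```

```text
50 250 397 [[-66.6, -33.6], [-66.5, 34.2]]
55 250 397 [[-64.5, -33.8], [-64.4, 34.4]]
60 251 396 [[-62.4, -33.5], [-62.3, 34.1]]
65 251 396 [[-60.2, -33.7], [-60.1, 34.3]]
70 252 396 [[-58.0, -33.4], [-57.9, 34.5]]
74 252 395 [[-56.3, -33.5], [-56.2, 34.2]]
260 49 76 [[-67.0, -29.0], [-54.9, -29.9]]
300 49 76 [[-67.0, -10.7], [-54.9, -11.0]]
325 48 76 [[-67.4, 0.8], [-54.9, 0.8]]
350 48 76 [[-67.4, 12.2], [-54.9, 12.6]]
390 48 76 [[-67.4, 30.5], [-54.8, 31.5]]
pred tongue top corners px [[391.5, 132.2], [247.4, 132.3], [391.8, 147.3], [247.1, 147.4]]
```

Both views agree with the model within 0.4 mm. Lowering to just in front of the lip.

Run:
```python
from h import *
print(tool(*goal(-49,18,14,.3)),tool(*goal(-51,3,14,.3)))
```

```text
(array([ 2.1, 54.3, 17. ]), array([-0.0001, -0.0009, -0.0002])) (array([ 2.1, 68.4, 22.6]), array([-0.0001, -0.0009, -0.0002]))
```

```bash
python3 -m inch '[[[2.1,18,6],[0,0,0],50],[[2.1,36,11],[0,0,0],50],[[2.1,48,15],[0,0,0],50],[[2.1,54,17],[0,0,0],50],[[2.1,58,18.6],[0,0,0],50],[[2.1,62,20],[0,0,0],50],[[2.1,65,21.3],[0,0,0],50],[[2.1,68,22.5],[0,0,0],50],[[2.1,68,22.5],[0,0,0],50],[[2.1,68,22.5],[0,0,0],50]]'
python3 - <<'E'
from h import *
print(packpose())
for x,z in [(-55,2),(-58,1.5),(-61,1.2),(-64.3,1)]: print(x,tool(*goal(x,z,14,.3)))
E
```

```text
time: 8.5
ee_pos: [0.5808, -0.0291, 0.0572]
tcp_rot: [-104.0, 0.0, 94.4]
wrist_force: [-0.1, 1.0, -3.4]
opening: 0.0587
(array([-50.9,   0.4,   3.6]), np.float64(14.01), np.float64(-0.05), 'F bay', array([-0.1,  1. , -3.4]), 't', 8.5)
-55 (array([-0. ,  0.6,  4.3]), array([ 0.0002, -0.0008, -0.0002]))
-58 (array([-0. ,  0.3,  7.4]), array([ 0.0002, -0.0008, -0.0002]))
-61 (array([-0. , -0.1, 10.3]), array([ 0.0002, -0.0008, -0.0002]))
-64.3 (array([-0. , -0.7, 13.6]), array([ 0.0002, -0.0008, -0.0002]))
```

```bash
python3 -m inch '[[[0,0.6,2],[0,0,0],50],[[0,0.6,4.3],[0,0,0],50],[[0,0.4,6],[0,0,0],50],[[0,0.3,7.5],[0,0,0],50],[[0,0.1,9],[0,0,0],50],[[0,-0.1,10.3],[0,0,0],50],[[0,-0.1,10.3],[0,0,0],50]]'
python3 - <<'E'
from h import *
print(packpose())
for x,z in [(-61,1.2),(-64.3,1)]: print(x,tool(*goal(x,z,14,.3)))
E
```

```text
time: 9.2
ee_pos: [0.5715, -0.0299, 0.0555]
tcp_rot: [-104.1, 0.0, 94.4]
wrist_force: [3.3, 0.9, -2.5]
opening: 0.0585
(array([-60.2,   0.3,   1.8]), np.float64(14.12), np.float64(-0.04), 'F bay', array([ 3.4,  0.7, -2.5]), 't', 9.2)
-61 (array([0. , 0.5, 0.8]), array([ 0.002 , -0.0007, -0.0003]))
-64.3 (array([ 0. , -0.1,  4.1]), array([ 0.002 , -0.0007, -0.0003]))
```

The terminal force of 3.4 N at -60.2 matches the spring model. Pressing in further.

```bash
python3 -m inch '[[[0,0.2,1.2],[0,0,0],50],[[0,0.1,2.4],[0,0,0],50],[[0,0,3.6],[0,0,0],50],[[0,0,4.5],[0,0,0],50],[[0,0,4.6],[0,0,0],50],[[0,0,4.6],[0,0,0],50]]'
python3 - <<'E'
from h import *
print(packpose())
for a in (12,10,8,6,4,2,0): print(a,tool(*goal(-64.4,0.8 if a>5 else .3,a,.3)))
E
```

```text
time: 9.8
ee_pos: [0.5686, -0.0301, 0.0557]
tcp_rot: [-104.3, 0.0, 94.4]
wrist_force: [7.8, 1.9, -0.7]
opening: 0.0583
(array([-63. ,   0.3,   1.8]), np.float64(14.34), np.float64(-0.03), 'F bay', array([ 8. ,  1.3, -0.7]), 't', 9.8)
12 (array([0. , 3.3, 1.1]), array([ 0.0408, -0.0005, -0.0003]))
10 (array([0. , 5.6, 0.7]), array([ 0.0757, -0.0005, -0.0003]))
8 (array([0. , 7.9, 0.4]), array([ 0.1106, -0.0005, -0.0002]))
6 (array([ 0. , 10.2,  0.2]), array([ 0.1455, -0.0005, -0.0002]))
4 (array([ 0. , 13.1,  0.2]), array([ 0.1804, -0.0005, -0.0002]))
2 (array([ 0. , 15.4,  0.2]), array([ 2.153e-01, -5.000e-04, -2.000e-04]))
0 (array([ 0. , 17.7,  0.2]), array([ 2.502e-01, -5.000e-04, -2.000e-04]))
```

```bash
python3 -m inch '[[[0,-0.3,1.8],[0,0,0],50],[[0,-0.3,3.6],[0,0,0],50],[[0,-0.3,3.8],[0,0,0],50],[[0,-0.3,3.8],[0,0,0],50],[[0,1.4,3.6],[0.02,0,0],50],[[0,2.9,3.5],[0.041,0,0],50],[[0,5.2,3.1],[0.076,0,0],50],[[0,7.5,2.8],[0.11,0,0],50],[[0,7.5,2.8],[0.11,0,0],50]]'
python3 - <<'E'
from h import *
print(packpose())
for a in (8,6,4,2,0): print(a,tool(*goal(-64.4,0.5,a,.3)))
E
```

```text
time: 10.7
ee_pos: [0.5703, -0.0299, 0.0488]
tcp_rot: [-98.2, 0.0, 94.4]
wrist_force: [10.4, 2.5, 0.6]
opening: 0.0586
(array([-64.2,   0.3,   1.5]), np.float64(8.21), np.float64(-0.01), 'F bay', array([10.6,  1.7,  0.6]), 't', 10.7)
8 (array([-0. ,  1.2,  0.3]), array([ 0.0037, -0.0001, -0.0002]))
6 (array([-0. ,  3.5, -0.2]), array([ 0.0387, -0.0001, -0.0002]))
4 (array([-0. ,  5.8, -0.6]), array([ 0.0736, -0.0001, -0.0002]))
2 (array([-0. ,  8.1, -0.8]), array([ 1.085e-01, -1.000e-04, -2.000e-04]))
0 (array([-0. , 10.4, -1. ]), array([ 1.434e-01, -1.000e-04, -2.000e-04]))
```

```bash
python3 -m inch '[[[0,1.8,2.1],[0.018,0,0],50],[[0,3,2],[0.037,0,0],50],[[0,4.2,1.7],[0.055,0,0],50],[[0,5.4,1.6],[0.073,0,0],50],[[0,6.6,1.4],[0.09,0,0],50],[[0,6.6,1.4],[0.09,0,0],50]]'
python3 - <<'E'
from h import *
print(packpose())
for a in (3,2,1,0): print(a,tool(*goal(-64.3,0.3,a,.3)))
E
```

```text
time: 11.3
ee_pos: [0.572, -0.0298, 0.0431]
tcp_rot: [-93.3, 0.0, 94.4]
wrist_force: [9.4, 2.3, -0.9]
opening: 0.0584
(array([-64.3,   0.3,   1.2]), np.float64(3.26), np.float64(0.01), 'F bay', array([ 9.5,  1.5, -0.9]), 't', 11.3)
3 (array([-0. ,  1.2,  0. ]), array([ 0.0046,  0.0002, -0.0002]))
2 (array([-0. ,  2.3, -0.2]), array([ 0.0221,  0.0002, -0.0002]))
1 (array([-0. ,  3.4, -0.4]), array([ 0.0395,  0.0002, -0.0002]))
0 (array([-0. ,  4.6, -0.6]), array([ 0.057 ,  0.0002, -0.0002]))
```

The tail is already 5 mm below the wall top, and the contact force is what the springs alone should give. Continuing to level.

```bash
python3 -m inch '[[[0,1.5,2],[0.012,0,0],50],[[0,2.4,1.9],[0.025,0,0],50],[[0,3.3,1.8],[0.038,0,0],50],[[0,4.4,1.6],[0.05,0,0],50],[[0,5.4,1.5],[0.06,0,0],50],[[0,5.8,1.5],[0.06,0,0],50],[[0,5.8,1.5],[0.06,0,0],50]]'
python3 - <<'E'
from h import *
print(packpose(),bot.get_obs()["torque"])
E
```

```text
time: 12.0
ee_pos: [0.5729, -0.0297, 0.0383]
tcp_rot: [-90.1, 0.0, 94.4]
wrist_force: [9.3, 2.1, 0.4]
opening: 0.0587
(array([-64.2,   0.3,   0. ]), np.float64(0.08), np.float64(0.02), 'F bay', array([9.4, 1.3, 0.4]), 't', 12.0) [ 0.24366168 -1.77261018 -0.01285494]
```

```bash
python3 -m inch '[[[0,1.5,2],[0.006,0,0],50],[[0,3,1.9],[0.012,0,0],50],[[0,3,1],[0.012,0,0],50],[[0,3,0],[0.012,0,0],50],[[0,3,-1],[0.012,0,0],50],[[0,3,-1.5],[0.012,0,0],50],[[0,3,-1.5],[0.012,0,0],50]]'
python3 - <<'E'
from h import *
print(packpose(),bot.get_obs()["torque"])
E
```

```text
time: 12.7
ee_pos: [0.574, -0.0297, 0.0381]
tcp_rot: [-89.4, 0.0, 94.4]
wrist_force: [-11.5, 1.4, 22.4]
opening: 0.0587
(array([-63.3,   0.2,   0.6]), np.float64(-0.58), np.float64(0.02), 'F bay', array([-11.4,   2.3,  22.4]), 't', 12.7) [ 0.00484832  1.93026823 -0.01864325]
```

```bash
python3 -m inch '[[[0,2,1],[0,0,0],50],[[0,1,1],[0,0,0],50],[[0,0.8,0.8],[0,0,0],62],[[0,0,0],[0,0,0],70],[[0,0,0],[0,0,0],80],[[0,0,0],[0,0,0],85],[[0,-3,0],[0,0,0],85],[[0,-25,0],[0,0,0],85],[[0,-60,0],[0,0,0],85],[[0,-100,0],[0,0,0],85],[[0,-130,20],[0,0,0],85],[[0,-130,30],[0,0,0],85],[[0,-130,30],[0,0,0],85],[[0,-130,30],[0,0,0],85]]'
python3 - <<'E'
from h import *
w=bot.camera("wrist");cv2.imwrite("pics/w5.png",w["frame"][:,:,::-1])
s=bot.camera("side");c=s["frame"][215:320,300:455,::-1];cv2.imwrite("pics/s5.png",cv2.resize(c,None,fx=5,fy=5,interpolation=2))
import pickle;pickle.dump(w,open("w5.pkl","wb"))
M=np.array([[49,30,32],[49,-30,32],[-47,30,32],[-47,-30,32],[63,27,12],[63,-27,12],[49,0,32]])/1000
print("pred if home",proj(w,M@rot([0,0,YAW]).T+B).round(1).tolist())
E
```

```text
time: 14.1
ee_pos: [0.5452, -0.0318, 0.1675]
tcp_rot: [-89.4, 0.0, 94.4]
wrist_force: [-0.9, 0.2, -0.3]
opening: 0.0851
pred if home [[364.4, 347.5], [274.8, 347.5], [368.7, 206.0], [270.2, 206.0], [357.0, 350.9], [282.3, 350.9], [319.6, 347.5]]
```

View pics/w5.png

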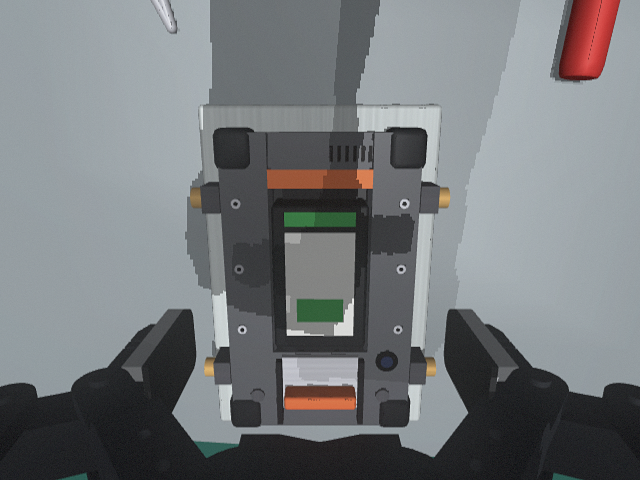

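The pack is in the bay, with tongue under the lip. I'll press the tail end of the block with closed fingertips, which also checks its height (top should be at z = 56 mm).

Run:
```python
from h import *
def P(x,y,z): return B*[1,1,0]+rot([0,0,YAW])@np.array([x,y,z])/1000
D=rot([0,0,YAW])@T0
print(tool(P(42,.3,62),D),tool(P(42,.3,56),D))
```

```text
(array([ -1.3, 104.2, -70. ]), array([-0.0119,  0.0004, -0.0006])) (array([ -1.3, 110.2, -70. ]), array([-0.0119,  0.0004, -0.0006]))
```

```bash
python3 -m inch '[[[-1,0,-30],[-0.012,0,0],40],[[-1.3,0,-60],[-0.012,0,0],0],[[-1.3,10,-70],[-0.012,0,0],0],[[-1.3,30,-70],[-0.012,0,0],0],[[-1.3,60,-70],[-0.012,0,0],0],[[-1.3,85,-70],[-0.012,0,0],0],[[-1.3,98,-70],[-0.012,0,0],0],[[-1.3,104,-70],[-0.012,0,0],0],[[-1.3,104,-70],[-0.012,0,0],0]]'
python3 -m inch '[[[0,1.5,0],[0,0,0],0],[[0,3,0],[0,0,0],0],[[0,4.5,0],[0,0,0],0],[[0,6,0],[0,0,0],0],[[0,7.5,0],[0,0,0],0],[[0,8,0],[0,0,0],0]]'
```

```text
time: 15.1
ee_pos: [0.6136, -0.0278, 0.0617]
tcp_rot: [-89.9, 0.0, 94.4]
wrist_force: [0.3, -0.1, 0.8]
opening: -0.0002
time: 15.7
ee_pos: [0.6139, -0.0278, 0.056]
tcp_rot: [-90.1, 0.0, 94.4]
wrist_force: [-6.5, 1.4, 17.0]
opening: -0.0001
```

```bash
python3 -m inch '[[[0,3.5,0],[0,0,0],0],[[0,5,0],[0,0,0],0],[[0,5,0],[0,0,0],0]]'
python3 -m inch '[[[0,-10,0],[0,0,0],0],[[0,-30,0],[0,0,0],0],[[0,-50,0],[0,0,0],0],[[0,-50,0],[0,0,0],0]]'
python3 - <<'E'
from h import *
import pickle
w=pickle.load(open("w5.pkl","rb"))
def P(x,y,z): return B*[1,1,0]+rot([0,0,YAW])@np.array([x,y,z])/1000
for uv in [(284,385),(355,385),(284,409),(320,387),(320,409)]: print(uv,[(rot([0,0,YAW]).T@(ray(w,uv,z)-B)*1000)[:2].round(1).tolist() for z in (.058,.0425)])
w=pickle.load(open("w0.pkl","rb"))
for uv in [(457,241),(470,241),(472,270),(468,212)]: print(uv,(rot([0,0,YAW]).T@(ray(w,uv,.058)-B)*1000)[:2].round(1))
D=rot([0,0,YAW])@T0
for p in [(118,.3,100),(118,.3,49),(106,.3,49)]: print(p,tool(P(*p),D))
E
```

```text
time: 16.0
ee_pos: [0.614, -0.0278, 0.0559]
tcp_rot: [-90.2, 0.1, 94.4]
wrist_force: [-15.4, 0.7, 32.6]
opening: 0.0001
time: 16.4
ee_pos: [0.6152, -0.0278, 0.1092]
tcp_rot: [-90.5, 0.1, 94.4]
wrist_force: [0.8, -0.0, 0.0]
opening: 0.0002
(284, 385) [[76.3, -24.3], [86.8, -25.8]]
(355, 385) [[76.3, 24.1], [86.8, 25.6]]
(284, 409) [[95.3, -24.7], [107.0, -26.3]]
(320, 387) [[77.9, 0.3], [88.4, 0.2]]
(320, 409) [[95.3, 0.2], [107.0, 0.2]]
(457, 241) [85.3  2.8]
(470, 241) [95.4  2.1]
(472, 270) [ 97.4 -22. ]
(468, 212) [93.4 25.2]
(118, 0.3, 100) (array([  0.1,   9.9, -74.6]), array([ 0.0089,  0.0004, -0.0015]))
(118, 0.3, 49) (array([  0.2,  60.9, -74.1]), array([ 0.0089,  0.0004, -0.0015]))
(106, 0.3, 49) (array([  0.2,  60.7, -62.1]), array([ 0.0089,  0.0004, -0.0015]))
```

The top is at 55.9 mm and firm at 32 N, so the pack is home. Next, behind the lock ridge (far face at bay x ≈ 95).

```bash
python3 -m inch '[[[0,0,-30],[0.009,0,0],0],[[0,5,-60],[0.009,0,0],0],[[0,10,-74],[0.009,0,0],0],[[0,20,-74],[0.009,0,0],0],[[0,40,-74],[0.009,0,0],0],[[0,55,-74],[0.009,0,0],0],[[0,60.5,-74],[0.009,0,0],0],[[0,60.5,-74],[0.009,0,0],0],[[0,60.5,-74],[0.009,0,0],0]]'
python3 - <<'E'
from h import *
o=bot.get_obs();print((rot([0,0,YAW]).T@(np.array(o["ee_pos"])-B*[1,1,0])*1000).round(1),o["wrist_force"],o["tcp_rot"])
E
```

```text
time: 17.3
ee_pos: [0.6896, -0.0222, 0.0501]
tcp_rot: [-90.0, 0.1, 94.4]
wrist_force: [0.5, 0.3, -0.3]
opening: -0.0
[1.18e+02 1.00e-01 5.01e+01] [ 0.47886101  0.28529354 -0.32140981] [-9.00421069e+01  9.30443920e-02  9.44206389e+01]
```

```bash
python3 -m inch '[[[0,0.5,4],[0,0,0],0],[[0,0.5,8],[0,0,0],0],[[0,0.5,11],[0,0,0],0],[[0,0.5,13],[0,0,0],0],[[0,0.5,15],[0,0,0],0],[[0,0.5,17],[0,0,0],0],[[0,0.5,19],[0,0,0],0]]'
python3 -m inch '[[[0,0,2],[0,0,0],0],[[0,0,4],[0,0,0],0],[[0,0,6],[0,0,0],0]]'
```

```text
time: 18.0
ee_pos: [0.6708, -0.0236, 0.0499]
tcp_rot: [-90.1, 0.1, 94.4]
wrist_force: [1.9, -0.1, 1.9]
opening: 0.0001
time: 18.3
ee_pos: [0.6675, -0.0239, 0.0505]
tcp_rot: [-90.4, 0.1, 94.4]
wrist_force: [22.1, 1.6, -6.8]
opening: -0.0002
```

```bash
python3 -m inch '[[[0,0,2],[0,0,0],0],[[0,0,2],[0,0,0],0]]'
python3 -m inch '[[[0,0,-6],[0,0,0],0],[[0,-15,-10],[0,0,0],0],[[0,-50,-10],[0,0,0],0],[[0,-90,0],[0,0,0],0],[[0,-110,40],[0,0,0],0],[[0,-120,80],[0,0,0],0],[[0,-120,120],[0,0,0],0],[[0,-120,120],[0,0,0],0],[[0,-120,120],[0,0,0],0]]'
python3 - <<'E'
from h import *
w=bot.camera("wrist");cv2.imwrite("pics/w6.png",w["frame"][:,:,::-1])
h=cv2.cvtColor(w["frame"],cv2.COLOR_RGB2HSV);m=((h[...,0]<14)&(h[...,1]>120)&(h[...,2]>70)).astype(np.uint8)
for c in cv2.findContours(m,0,2)[0]:
    if cv2.contourArea(c)>300:
        x,y,a,b=cv2.boundingRect(c);print((x,y,a,b),[(z,[(rot([0,0,YAW]).T@(ray(w,uv,z)-B)*1000)[:2].round(1).tolist() for uv in [(x,y),(x+a,y+b)]]) for z in (.038,.058)])
M=np.array([[49,30,32],[49,-30,32],[-47,30,32],[-47,-30,32]])/1000
print("pred if home",proj(w,M@rot([0,0,YAW]).T+B).round(1).tolist())
E
```

```text
time: 18.5
ee_pos: [0.6677, -0.0239, 0.0504]
tcp_rot: [-90.7, 0.1, 94.4]
wrist_force: [14.6, 0.5, -5.6]
opening: 0.0001
time: 19.4
ee_pos: [0.546, -0.0332, 0.1693]
tcp_rot: [-90.7, 0.1, 94.4]
wrist_force: [0.8, 0.7, -0.2]
opening: -0.0003
(269, 163, 107, 20) [(0.038, [[-67.6, -33.8], [-54.8, 34.9]]), (0.058, [[-69.8, -31.3], [-57.9, 32.3]])]
(563, 0, 61, 73) [(0.038, [[-160.1, 138.2], [-120.9, 181.2]]), (0.058, [[-155.5, 128.0], [-119.2, 167.8]])]
pred if home [[366.3, 340.5], [277.4, 340.5], [371.2, 200.3], [272.9, 200.3]]
```

View pics/w6.png

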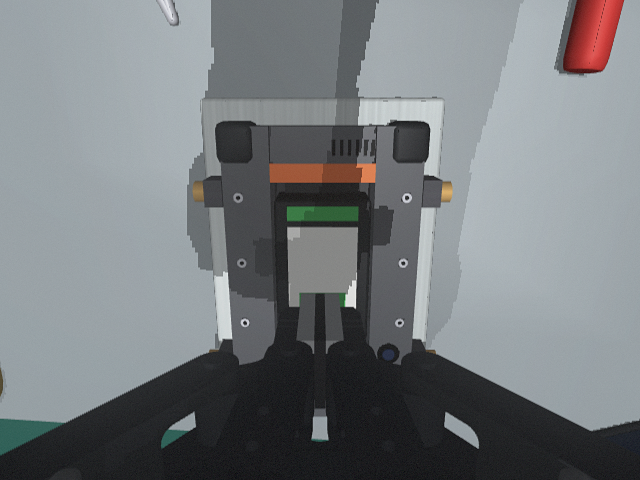

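The closed fingers hide the lock, so I'll open them and measure the ridge.

```bash
python3 -m inch '[[[0,0,0],[0,0,0],50],[[0,0,0],[0,0,0],85],[[0,0,0],[0,0,0],85],[[0,0,0],[0,0,0],85],[[0,0,0],[0,0,0],85],[[0,0,0],[0,0,0],85]]'
python3 - <<'E'
from h import *
w=bot.camera("wrist");s=bot.camera("scene")
a=w["frame"][150:450,200:440,::-1];b=s["frame"][170:290,215:350,::-1]
c=np.zeros((600,800,3),np.uint8);c[:,:480]=cv2.resize(a,(480,600));c[:284,480:]=cv2.resize(b,(320,284));cv2.imwrite("pics/c7.png",c)
for nm,p in (("w",w),("s",s)):
    h=cv2.cvtColor(p["frame"],cv2.COLOR_RGB2HSV);m=((h[...,0]<14)&(h[...,1]>120)&(h[...,2]>70)).astype(np.uint8)
    for k in cv2.findContours(m,0,2)[0]:
        if cv2.contourArea(k)>60:
            x,y,A,H=cv2.boundingRect(k)
            if 200<x<400 and y>150: print(nm,(x,y,A,H),[(z,[(rot([0,0,YAW]).T@(ray(p,uv,z)-B)*1000)[:2].round(1).tolist() for uv in [(x,y),(x+A,y+H)]]) for z in (.0425,.058)])
M=np.array([[x,y,z] for x in (83.3,73.3) for y in (25,-25) for z in (34,)])/1000
for nm,p in (("w",w),("s",s)): print(nm,"ridge top if home",proj(p,M@rot([0,0,YAW]).T+B).round(1).tolist())
E
```

```text
time: 20.05
ee_pos: [0.5468, -0.0331, 0.169]
tcp_rot: [-90.7, 0.1, 94.4]
wrist_force: [-1.0, -0.7, 1.0]
opening: 0.0845
w (287, 365, 71, 22) [(0.0425, [[77.4, -25.2], [95.8, 26.7]]), (0.058, [[67.4, -23.7], [84.7, 25.1]])]
w (269, 162, 107, 20) [(0.0425, [[-67.9, -33.2], [-55.3, 34.2]]), (0.058, [[-69.5, -31.3], [-57.7, 32.2]])]
s (372, 302, 39, 31) [(0.0425, [[-51.7, 297.0], [-83.4, 397.9]]), (0.058, [[-46.5, 301.6], [-77.7, 401.0]])]
s (366, 235, 33, 20) [(0.0425, [[-136.4, 147.1], [-172.7, 231.3]]), (0.058, [[-129.9, 154.0], [-165.6, 237.0]])]
s (300, 195, 18, 22) [(0.0425, [[-58.4, -34.3], [-63.6, 45.1]]), (0.058, [[-53.1, -24.5], [-58.2, 53.6]])]
w ridge top if home [[357.9, 385.2], [285.7, 385.1], [358.3, 372.7], [285.4, 372.6]]
s ridge top if home [[260.1, 233.6], [250.5, 218.2], [263.9, 231.8], [254.2, 216.5]]
```

View pics/c7.png

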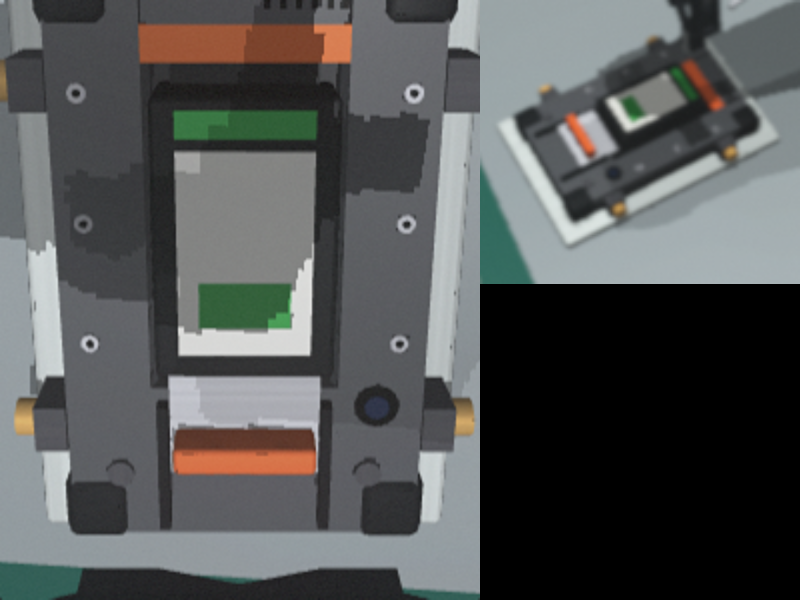

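Run:
```python
from h import *
import pickle
w6=bot.camera("wrist")
for w in (pickle.load(open("w5.pkl","rb")),w6):
    h=cv2.cvtColor(w["frame"],cv2.COLOR_RGB2HSV);m=((h[...,0]<14)&(h[...,1]>120)&(h[...,2]>70))
    m[:330]=0
    for u in (300,320,340):
        r=np.flatnonzero(m[:,u]);V=h[r,u,2].astype(int);j=np.argmax(np.diff(V[2:-2]))+3
        print(u,r[0],r[-1],r[j],[(rot([0,0,YAW]).T@(ray(w,(u,v),.058)-B)*1000)[0].round(1) for v in (r[j],r[-1]+1)])
```

```text
300 387 409 397 [np.float64(85.7), np.float64(96.1)]
320 387 409 397 [np.float64(85.7), np.float64(96.1)]
340 387 409 398 [np.float64(86.5), np.float64(96.1)]
300 365 386 375 [np.float64(75.2), np.float64(84.8)]
320 365 386 375 [np.float64(75.2), np.float64(84.8)]
340 365 386 375 [np.float64(75.2), np.float64(84.8)]
```

The ridge moved 11 ± 1 mm. A tail left high would have stopped the bolt near 3 mm, so this should be the end stop. I'll push once more to be sure.

```bash
python3 - <<'E'
from h import *
D=rot([0,0,YAW])@T0
print(tool(B*[1,1,0]+rot([0,0,YAW])@np.array([110,.3,48])/1000,D))
E
python3 -m inch '[[[0,0,-50],[0.012,0,0],0],[[0,0,-90],[0.012,0,0],0],[[0,40,-130],[0.012,0,0],0],[[0,70,-136],[0.012,0,0],0],[[0,100,-136],[0.012,0,0],0],[[0,115,-136],[0.012,0,0],0],[[0,119,-136],[0.012,0,0],0],[[0,119,-136],[0.012,0,0],0],[[0,119,-136],[0.012,0,0],0]]'
python3 - <<'E'
from h import *
o=bot.get_obs();print((rot([0,0,YAW]).T@(np.array(o["ee_pos"])-B*[1,1,0])*1000).round(1),o["wrist_force"],o["tcp_rot"])
E
```

```text
(array([   0.3,  122.8, -133.8]), array([ 0.0126,  0.0007, -0.0018]))
time: 21.1
ee_pos: [0.6846, -0.0228, 0.0542]
tcp_rot: [-90.2, 0.1, 94.4]
wrist_force: [-0.2, 0.1, -0.1]
opening: -0.0
[ 1.129e+02 -1.000e-01  5.420e+01] [-0.20605682  0.11402702 -0.08996163] [-90.20262566   0.12485337  94.43380049]
```

```bash
python3 -m inch '[[[0,6,2],[0.003,0,0],0],[[0,6,6],[0.003,0,0],0],[[0,6,10],[0.003,0,0],0],[[0,6,13],[0.003,0,0],0],[[0,6,15],[0.003,0,0],0],[[0,6,16],[0.003,0,0],0]]'
python3 -m inch '[[[0,0.5,3],[0,0,0],0],[[0,0.5,6],[0,0,0],0],[[0,0.5,8],[0,0,0],0],[[0,0.5,8],[0,0,0],0]]'
```

```text
time: 21.7
ee_pos: [0.6685, -0.0241, 0.0483]
tcp_rot: [-90.0, 0.1, 94.4]
wrist_force: [1.3, -0.3, 0.9]
opening: 0.0002
time: 22.1
ee_pos: [0.6672, -0.0241, 0.0492]
tcp_rot: [-90.9, 0.1, 94.5]
wrist_force: [33.1, 2.2, -12.4]
opening: -0.0003
```

The stop is hard at the same place under 33 N. Backing off and taking a final check.

```bash
python3 -m inch '[[[0,0,-6],[0,0,0],0],[[0,-15,-12],[0,0,0],0],[[0,-50,-12],[0,0,0],0],[[0,-90,0],[0,0,0],0],[[0,-110,40],[0,0,0],40],[[0,-120,80],[0,0,0],85],[[0,-120,120],[0.015,0,0],85],[[0,-120,120],[0.015,0,0],85],[[0,-120,120],[0.015,0,0],85],[[0,-120,120],[0.015,0,0],85]]'
python3 - <<'E'
from h import *
w=bot.camera("wrist");cv2.imwrite("pics/w8.png",w["frame"][:,:,::-1]);print(bot.get_obs()["wrist_force"])
h=cv2.cvtColor(w["frame"],cv2.COLOR_RGB2HSV);m=((h[...,0]<14)&(h[...,1]>120)&(h[...,2]>70));m[:330]=0
r=np.flatnonzero(m[:,320]);print(r[0],r[-1],[(rot([0,0,YAW]).T@(ray(w,(320,v),.058)-B)*1000)[0].round(1) for v in (r[0],r[-1]+1)])
s=bot.camera("side");cv2.imwrite("pics/side8.png",s["frame"][:,:,::-1])
E
```

```text
time: 23.1
ee_pos: [0.5464, -0.0333, 0.1674]
tcp_rot: [-90.1, 0.1, 94.5]
wrist_force: [0.9, 0.4, 0.2]
opening: 0.0844
[ 0.39898565 -0.76737204  0.79662294]
369 391 [np.float64(67.1), np.float64(85.1)]
```

View pics/side8.png

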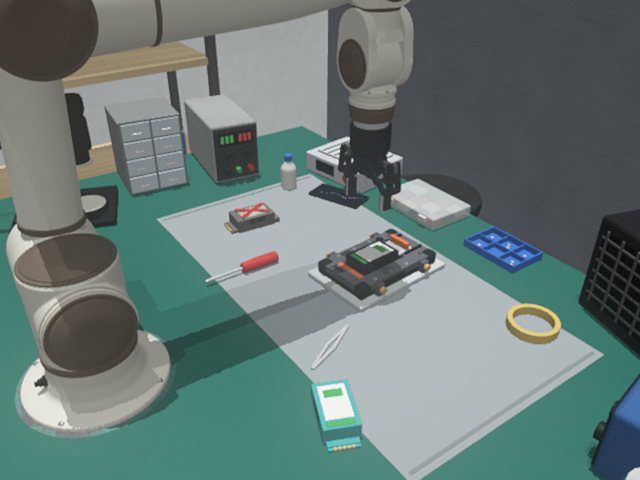

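The final side view shows the pack flat in the bay at (375,252) and the lock closed at (400,241). Everything else is where it was, and the arm is clear. Handing in.

```bash
python3 -c "
from workcell import bot
print(bot.job_done())"
```

```text
the job is handed in; nothing more can be done
None
```

The fresh pack is in the bay with the lock slid over its tail, and I handed the job in at about 23 s of the 58 s allowed. No verdict was reported.

- **Fitting:** I took the pack by its sides and tilted it 14° tongue-down. I slid it under the lip until the terminals were pressed about 5 mm (9 to 10.6 N), then levelled it and let it go.
- **Pack home:** I pressed the tail end with closed fingertips. The top sat at 55.9 mm against 56 mm expected and stayed there under 33 N.
- **Lock:** I pushed the ridge until it stopped hard, then pushed again with 33 N. It stopped within 0.5 mm of the same place.
- **One loose check:** the camera put the lock's travel at about 11 ± 1 mm, against 12 mm nominal. It can't confirm the last millimetre, so I relied on the hard stop. A tail left high would have stopped the bolt at about 3 mm.
- **Surroundings:** the last side picture showed the old pack, the turquoise look-alike and the other things where they started. The arm was clear of everything when I handed in.

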